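# Put the tools away in the strut-lid chest

### The arm

A 6-joint arm with a two-finger parallel gripper is mounted at the origin on a cart in front of the work surface, level with it; the furniture and walls round the work are solid. World frame = base frame: x ahead of the robot, y to its left, z up, the work surface at z = 0. Lengths are in m, angles in degrees, forces in N, time in s.
With the tool pointing down it reaches from about 0.4 to 0.825 m from the base axis. Payload 7 kg.
Tool frame: the origin (TCP) lies between the finger pads; the fingertips stand 14 mm ahead of it and the grasp point (between the pads) lies 5 mm behind it (r.tips_ahead is the distance from the TCP to the fingertips, in m); z points along the fingers, y is the direction in which the jaws open and shut (so a half turn about z gives the same grasp; the last joint's range is limited). The gripper opens to 88 mm and grips with 3 to 60 N. Pads are 19 mm wide; open, the fingers measure 130 mm over their backs; the gripper's body (78 mm by 193 mm) begins 47 mm behind the grasp point.
Start: joints at [82.168, 20.546, 0.682, 0, -70.136, -16.507], TCP at [0.278, 0.615, 0.241] pointing down, gripper open.
Joint ranges: [-176.03, 176.03], [-82.01, 121.73], [-58.28, 71.71], [-173.87, 95.51], [-174.79, -0.11], [-173.66, 173.66]. Speed limits (degrees/s): [136.94, 136.94, 172.46, 180, 180, 180].

### API

Orientations are given as [roll, pitch, yaw] about the fixed x, y, z axes, in that order (R = Rz(yaw) Ry(pitch) Rx(roll)).
In Python, from plant import r gives the robot as it stands.
- The arm moves only by the tool apply_moves, never from a script. Its arguments are lists of equal length, an entry for each row: "slide": the shift along the tool's x, y, z as a fraction of full scale, a list of three; "turn": the turn, a rotation vector about the tool's x, y, z as a fraction of full scale, a list of three; "jaw": the closure, from 0 (fully open) to 1 (shut). In form: {"slide": [[dx, dy, dz], ...], "turn": [[wx, wy, wz], ...], "jaw": [jaw, ...]}. A call has 1 to 8 rows; each row shifts and turns the commanded pose from where the row before left it, along the tool's axes as they then stand; what a row does not reach is not made up. Full scale, the value 1, is 0.1 m for a shift and 1.5 rad for a turn. A row lasts 1/10 s, in which the tool goes at most 50 mm and 8.59 degrees, less where a joint would pass 70% of its speed; a pose out of reach is approached as far as the arm can. A call with a number of a shift or a turn outside -1 to 1 is refused whole. A call with a gripper value outside its range is refused whole. The fingers move at their own pace and stop on an object; "newtons" is the grip in N (left out, the last holds). Time passes only in rows, so rows that do not move let the fingers close. It gives the time, the measured TCP pose, the force and the opening at its end, in the units of the state.
- r.get_state(): the state, without advancing time (a new reading comes with each control period).
- r.capture(name): name is "scene" or "side" or "wrist"; returns a dict with "pixels" (384x512x3 uint8, blue, green, red), "depth" (384x512 float32, m along the optical axis (not along the pixel's ray), 0 where there is no reading), "fx", "fy", "cx", "cy" (pixels), "rvec" (rotation vector, rad) and "tvec" (3), from world to camera coordinates, as OpenCV has them. Camera axes: x right, y down, z forward; pixel columns grow to the right and rows downward; lengths in m; the calibration is good to about 2 mm. A picture is of the moment at which its call begins.
- r.close_job(): hands the job in, once; it reports no verdict.
The state is a dict: "time_s": time; "joints": joint angles; "qd": joint speeds; "joint_torque": joint torques, N m; "tcp_pos": TCP position; "eef_rot": TCP orientation; "contact_force": force on the tool from outside, world axes, zero at the start; "moment": the same for the moment, N m; "gripper_width": finger opening in m.
Only numpy, scipy, OpenCV 4.12 (cv2) and the standard library are available. Lean on these libraries where they do the work, as an engineer would, in place of code of your own. Each camera call takes 0.05 s, during which the arm holds its last target.

### The job

Put the sanding block and the side cutters away in the closed grey tool chest. Lift the chest's lid by its bar past the balance point so that its struts carry it fully open, then lay the cork sanding block flat in the left compartment and the blue-handled side cutters flat in the right one, setting them down rather than dropping them. Leave the lid standing open and do not knock over the oil bottle standing near it.

Things in the scene. Friction and masses are not known exactly. Their poses are not given: they have to be found in the camera images.
- chest_lid (a joint): Angle of the chest's lid: 0 shut, grows as it opens, 1.75 at its stop (just past upright, leaning back). The lid weighs 0.95 kg; below about 0.72 rad it falls shut slowly, above that the struts raise it to the stop by themselves and hold it. Lifting takes about 2 to 4 N at the handle.
- lid_handle (a point): Middle of the round horizontal bar handle (black sleeve 13 mm thick, 90 mm long, on a bar 130 mm long carried at both ends) that sticks out of the front edge of the lid. The bar runs along the chest's width; its middle is 45 mm in front of the lid's front face, open air below and on both sides. It is 236 mm from the hinge line, 71 mm above the bench when shut. Its own axes turn with the lid; shut: x from the front of the chest to the back, y along the bar, z up.
- chest_hinge (a point): Middle of the hinge line at the top rear edge of the chest box, 60 mm above the bench. x points horizontally from the chest's front to its back, y along the hinge to the left, z up. Fixed during a run. When the lid is shut the handle lies at x = -235 mm, z = +11 mm in these axes and turns about this y as the lid opens. The lid is a tray 190 x 240 mm and 22 mm deep.
- left_bay (a point): Centre of the floor of the left compartment of the chest, 4 mm above the bench; the axes are those of the chest as for the hinge. The grey chest is 190 mm deep (x), 240 mm wide, 60 mm high; walls and the middle divider are 4 mm, all 60 mm high. Each compartment is 182 mm along x and about 114 mm wide along y. The hinge line is 95 mm behind this point.
- right_bay (a point): Centre of the floor of the right compartment, same size and axes as the left one.
- block_mid (a point): Centre, half-way up, of the brown cork sanding block, 56 x 92 x 27 mm high, lying flat; its y is the long direction, x across the 56 mm, z up. About 0.09 kg.
- cutters_mid (a point): Centre, half-way up (8 mm), of the side cutters with blue handles, 54 x 135 x 16 mm high, lying flat; y is the long direction, pointing to the handle ends; the cutting jaws are at -y; x is across both handles, z up. Grasp across both handles. The two halves are fixed to one another. About 0.13 kg.
- oil: Oil bottle, white with a blue band and a red spout, 40 mm across and 125 mm tall, loose and standing upright at the left rear of the chest; origin at the centre of its underside, z up. To be left standing.
Mind the look-alikes: they are no part of the job. Of the things that look like the part that bears block_mid, the larger one is meant.

How it is judged:
By the outcome, as a careful person would: the job done as asked, in the order asked, and still so for the second after the job is handed in, with the robot touching nothing.
It also fails if it takes over 72 s, if anything falls off the work surface, if the arm or the gripper's body presses on something with over 40 N, if the wrist force passes 120 N, or if a joint passes its speed limit or range.

## Working session

There is one attempt and no reset: what is moved stays moved. The work goes in short steps, Python scripts to look and compute and a tool call to move; the robot and the scene stay as the last step left them, time stands still between calls to the robot, and variables do not carry over. Pictures are saved under pics/ and viewed, and the job is handed in when it is done.

Besides the shell and the picture viewer there is one more tool, called after "Call:" in YAML: its name, and indented under it one key for each argument. apply_moves: Moves the arm, as the interface text tells. Shift numbers are shares of 0.1 m and turn numbers shares of 1.5 rad, none past 1 either way. Its arguments: {"type":"object","properties":{"slide":{"type":"array"},"turn":{"type":"array"},"jaw":{"type":"array"},"newtons":{"type":"number"}},"required":["slide","turn","jaw"]}

```bash
ls; mkdir -p pics; cat > h.py <<'E'
import numpy as np, cv2, pickle
from plant import r
from scipy.spatial.transform import Rotation as Ro
def cap(n,f):
    c=r.capture(n); cv2.imwrite(f'pics/{f}.png',c['pixels']); pickle.dump(c,open(f'pics/{f}.pkl','wb')); return c
def load(f): return pickle.load(open(f'pics/{f}.pkl','rb'))
def cam(c):
    R=cv2.Rodrigues(np.array(c['rvec'],float))[0]; t=np.array(c['tvec'],float).ravel(); return R,t
def pix2plane(c,uv,z):
    R,t=cam(c); uv=np.atleast_2d(uv).astype(float)
    d=np.c_[(uv[:,0]-c['cx'])/c['fx'],(uv[:,1]-c['cy'])/c['fy'],np.ones(len(uv))]@R
    o=-R.T@t; s=(z-o[2])/d[:,2]; return o+d*s[:,None]
def cloud(c):
    R,t=cam(c); v,u=np.mgrid[:384,:512]; Z=c['depth'].astype(float)
    P=np.stack([(u-c['cx'])/c['fx']*Z,(v-c['cy'])/c['fy']*Z,Z],-1); P=(P-t)@R; P[Z==0]=np.nan; return P
E
python3 - <<'E'
from h import *
for n in ['scene','side','wrist']: 
    c=cap(n,n+'0'); R,t=cam(c); print(n,-R.T@t,R[2])
print(r.get_state())
E
```

```text
pics
scene [ 0.16076543 -0.43545733  0.6936017 ] [ 0.48461073  0.47478886 -0.73466181]
side [ 0.41262586 -0.78191679  0.61998249] [ 0.20103719  0.79759613 -0.56870419]
wrist [0.33918516 0.58802494 0.38384331] [-0.22541983  0.09957245 -0.96916006]
{'time_s': 0.15, 'joints': array([ 8.21684388e+01,  2.05838634e+01,  6.45596851e-01, -1.31842050e-02,
       -7.01359320e+01, -1.65070156e+01]), 'qd': array([-0.00059874, -0.17495984,  0.21292709,  0.07634984, -0.00945573,
       -0.04230999]), 'joint_torque': array([-1.00508623e-03, -5.83272564e+01,  2.93290937e+01,  7.00107113e+00,
        8.80707172e-03, -1.05452950e-04]), 'tcp_pos': array([0.27807158, 0.61467768, 0.23981977]), 'eef_rot': array([ 1.79925338e+02, -9.19924212e-03, -2.43430587e+01]), 'contact_force': array([ 0.10955614, -0.29661606,  0.3733827 ]), 'moment': array([-0.03509337, -0.00662073, -0.00610776]), 'gripper_width': 0.08768350405609754}
```

View pics/scene0.png

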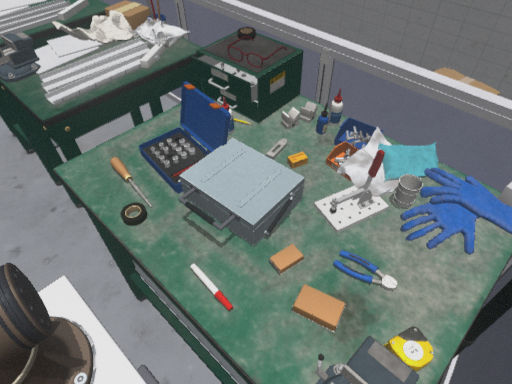

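View pics/side0.png

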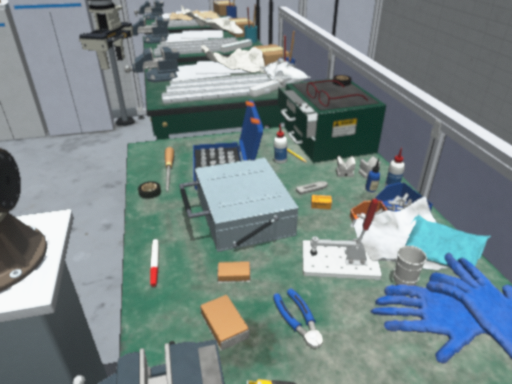

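View pics/wrist0.png

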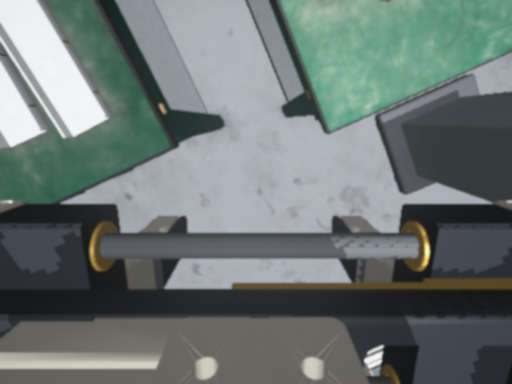

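The larger cork block is at scene (319,307) / side (224,319), and the smaller look-alike is at scene (287,258). The cutters are at scene (365,270), with no second pair visible. The chest lid is at scene (243,180), with its bar at about (205,215) on the robot side. The oil bottle is behind the lid at side (280,145); another similar bottle is at side (397,167). Next I'll measure these.

```bash
python3 - <<'E'
from h import *
for n in ['scene0','side0']:
    c=load(n); P=cloud(c); im=c['pixels']; hsv=cv2.cvtColor(im,cv2.COLOR_BGR2HSV)
    print(n)
    X,Y,Z=P[...,0],P[...,1],P[...,2]
    def rect(name,m,zmin,zmax):
        m=m&(Z>zmin)&(Z<zmax); m=cv2.morphologyEx(m.astype(np.uint8),cv2.MORPH_OPEN,np.ones((2,2)))
        k,l,s,ce=cv2.connectedComponentsWithStats(m)
        for i in np.argsort(-s[1:,4])[:4]+1:
            if s[i,4]<60: continue
            q=P[l==i]; rr=cv2.minAreaRect((q[:,:2]*1000).astype(np.float32))
            print(name,ce[i].round(),s[i,4],'rect',np.round(rr[0],1),np.round(rr[1],1),round(rr[2],1),'z',np.percentile(q[:,2],[5,50,95]).round(4), 'box',cv2.boxPoints(rr).round().tolist())
    H,S,V=cv2.split(hsv)
    onb=(X>0.1)&(X<1.2)&(Y>-.6)&(Y<.8)
    rect('cork',(H>5)&(H<20)&(S>90)&(V>90)&onb,0.008,0.04)
    rect('blue',(H>100)&(H<125)&(S>110)&onb,0.004,0.03)
    rect('lid',onb&(S<90),0.070,0.10)
    print(np.nanmedian(Z[onb&(np.abs(Z)<.01)]))
    cv2.imwrite(f'pics/{n}_lid.png',cv2.resize(im[90:250,130:330],None,fx=4,fy=4,interpolation=cv2.INTER_CUBIC)[:600,:800])
    cv2.imwrite(f'pics/{n}_blk.png',cv2.resize(im[230:350,200:410],None,fx=3.8,fy=3.8,interpolation=cv2.INTER_CUBIC)[:600,:800])
E
```

```text
scene0
cork [320. 308.] 1339 rect [ 469.5 -294.3] [62.  87.9] 15.8 z [nan nan nan] box [[428.0, -260.0], [452.0, -345.0], [511.0, -328.0], [487.0, -244.0]]
cork [287. 259.] 484 rect [ 512.3 -174. ] [37.2 72.3] 77.9 z [nan nan nan] box [[473.0, -185.0], [544.0, -200.0], [552.0, -163.0], [481.0, -148.0]]
cork [340. 152.] 199 rect [857.4 -59.6] [55.6 70.1] 63.3 z [nan nan nan] box [[814.0, -69.0], [876.0, -100.0], [901.0, -51.0], [839.0, -19.0]]
cork [120. 168.] 194 rect [408.3 347.2] [98.3 18.9] 72.6 z [nan nan nan] box [[385.0, 303.0], [403.0, 298.0], [432.0, 391.0], [414.0, 397.0]]
blue [462. 224.] 905 rect [ 844.4 -406.8] [124.6  92. ] 19.7 z [nan nan nan] box [[770.0, -385.0], [801.0, -471.0], [919.0, -429.0], [888.0, -343.0]]
blue [504. 219.] 302 rect [ 939.1 -471.8] [65.2 43.5] 23.1 z [nan nan nan] box [[901.0, -465.0], [918.0, -505.0], [978.0, -479.0], [961.0, -439.0]]
blue [354. 273.] 219 rect [ 580.9 -297.7] [16.7 85.8] 12.6 z [nan nan nan] box [[563.0, -258.0], [582.0, -341.0], [598.0, -338.0], [580.0, -254.0]]
blue [360. 262.] 175 rect [ 613.1 -291.6] [17.4 85.1] 13.7 z [0.0
[... 1833 characters left out ...]
 8.8 z [nan nan nan] box [[601.0, -253.0], [614.0, -334.0], [636.0, -331.0], [623.0, -249.0]]
lid [241. 194.] 5066 rect [638.7  72.1] [339.6 254.7] 36.7 z [nan nan nan] box [[426.0, 73.0], [578.0, -131.0], [851.0, 71.0], [699.0, 276.0]]
lid [158. 375.] 332 rect [ 356.7 -411.6] [ 15.2 101.6] 23.0 z [nan nan nan] box [[330.0, -368.0], [370.0, -461.0], [384.0, -455.0], [344.0, -362.0]]
lid [344. 134.] 131 rect [921.3 224.4] [82.3 12.8] 9.7 z [nan nan nan] box [[880.0, 224.0], [882.0, 211.0], [963.0, 225.0], [961.0, 238.0]]
lid [306. 108.] 87 rect [869.9 428.5] [117.5  39.1] 85.4 z [0.0896 0.0915 0.103 ] box [[846.0, 371.0], [885.0, 368.0], [894.0, 485.0], [855.0, 489.0]]
-0.00023879332559576227
```

View pics/scene0_lid.png

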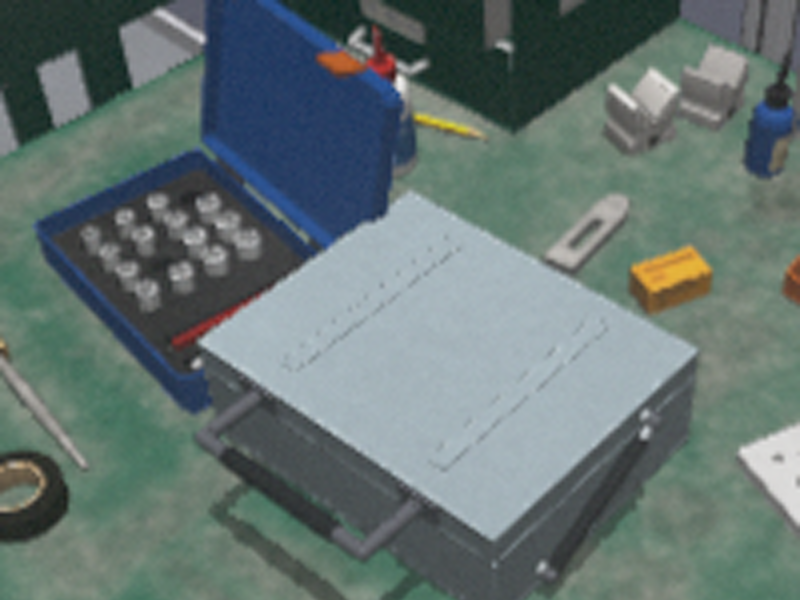

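View pics/scene0_blk.png

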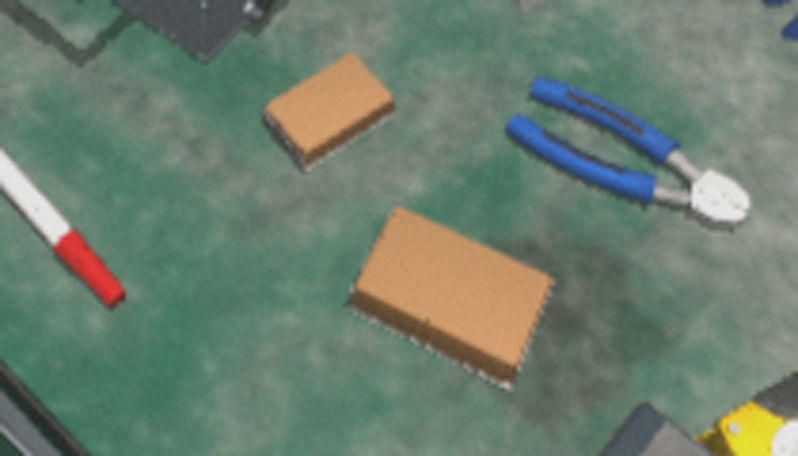

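View pics/side0_lid.png

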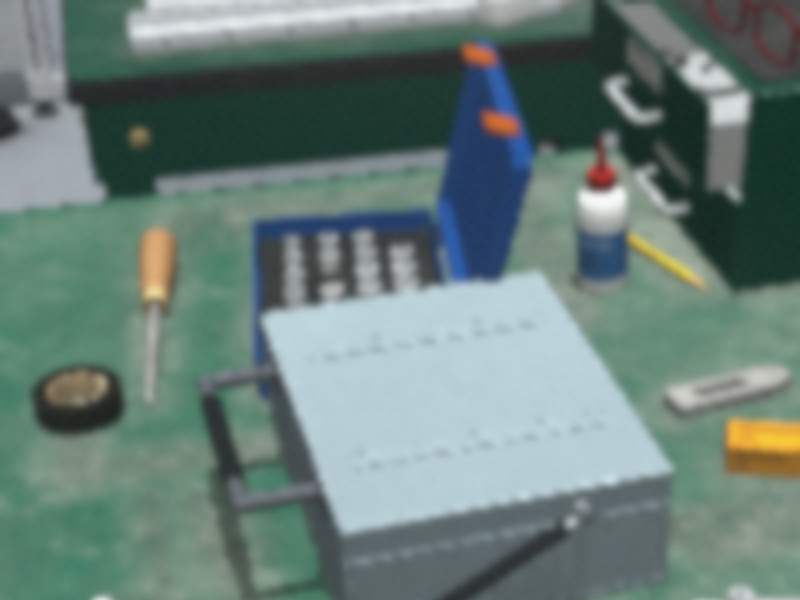

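```bash
python3 - <<'E'
from h import *
sc=load('scene0'); sd=load('side0')
def cr(pts): return np.array(pts)/4+[130,90]
np.set_printoptions(precision=4,suppress=True)
# order FL, BL, BR, FR
a=pix2plane(sc,cr([(200,345),(412,195),(697,352),(492,540)]),.082)
b=pix2plane(sd,cr([(263,315),(540,275),(670,470),(345,533)]),.082)
for n,p in(('sc',a),('sd',b)):
    print(n,p.tolist())
    L=lambda i,j:np.linalg.norm(p[i]-p[j]); print('side lens',L(0,1),L(1,2),L(2,3),L(3,0))
    ctr=p[:,:2].mean(0); e=(p[1]-p[0]+p[2]-p[3]); f=(p[0]-p[3]+p[1]-p[2]); print('ctr',ctr,'yaw x',np.degrees(np.arctan2(e[1],e[0])),'yaw y -90',np.degrees(np.arctan2(f[1],f[0]))-90)
print('handle sc',pix2plane(sc,cr([(200,440),(365,550),(225,455),(335,530)]),.071))
print('handle sd',pix2plane(sd,cr([(207,383),(238,500),(212,397),(232,480)]),.071))
# block top
a=pix2plane(sc,np.array([(397,208),(552,278),(512,370),(355,288)])/3.8+[200,230],.027)
print('blk',a[:,:2],a.mean(0),[np.linalg.norm(a[i]-a[i-1]) for i in range(4)])
H=cv2.split(cv2.cvtColor(sd['pixels'],cv2.COLOR_BGR2HSV))
P=cloud(sd)
for n,c in(('sc',sc),('sd',sd)):
    h,s,v=cv2.split(cv2.cvtColor(c['pixels'],cv2.COLOR_BGR2HSV));P=cloud(c)
    near=(abs(P[...,0]-.6)<.1)&(abs(P[...,1]+.31)<.09)
    m=(h>100)&(h<125)&(s>110)&near
    uv=np.argwhere(m)[:,::-1]; q=pix2plane(c,uv,.010)
    rr=cv2.minAreaRect((q[:,:2]*1000).astype(np.float32)); print('handles',rr)
    m=(s<50)&(v>120)&near&(P[...,2]>0.003)
    uv=np.argwhere(m)[:,::-1]; q=pix2plane(c,uv,.010); rr=cv2.minAreaRect((q[:,:2]*1000).astype(np.float32)); print('jaws',rr,len(uv),q.mean(0))
    m=P[...,2]; m=(abs(m-.027)<.003)&(h>5)&(h<20)&(s>90)&(abs(P[...,0]-.47)<.09)&(abs(P[...,1]+.29)<.08)
    q=pix2plane(c,np.argwhere(m)[:,::-1],.027);print('blk',cv2.minAreaRect((q[:,:2]*1000).astype(np.float32)))
# bottle
a=pix2plane(sd,cr([(603,285)]),0.0);print('oil',a)
# tall stuff map
for n,c in(('sc',sc),('sd',sd)):
  P=cloud(c);h,s,v=cv2.split(cv2.cvtColor(c['pixels'],cv2.COLOR_BGR2HSV))
  near=(P[...,0]>.45)&(P[...,0]<.9)&(P[...,1]>.05)&(P[...,1]<.4)
  m=near&(h>100)&(h<125)&(s>110)&(P[...,2]>.05); q=P[m]; print('blue tall',q.min(0),q.max(0))
E
```

```text
sc [[0.4694795315507521, 0.14068492840663388, 0.08199999999999996], [0.656526302597011, 0.15257807498790515, 0.08199999999999996], [0.6722354061496255, -0.08162040516429492, 0.08199999999999996], [0.4860330511699316, -0.09257609574011216, 0.08199999999999996]]
side lens 0.18742449544932802 0.234724741005347 0.18652437952175846 0.23384765211088052
ctr [0.5711 0.0298] yaw x 3.5030498850555047 yaw y -90 3.94811840928881
sd [[0.4732081525277859, 0.14162754465975513, 0.08199999999999996], [0.6592907965956641, 0.15031241206613888, 0.08199999999999996], [0.674029659242547, -0.08218742929319134, 0.08199999999999996], [0.4890374513368445, -0.0953132728495939, 0.08199999999999996]]
side lens 0.18628520431091442 0.23296654331520952 0.18545728552659724 0.2374689826120142
ctr [0.5739 0.0286] yaw x 3.363810740341081 yaw y -90 3.7256199904519747
handle sc [[ 0.4268  0.0879  0.071 ]
 [ 0.4395 -0.0413  0.071 ]
 [ 0.4296  0.0681  0.071 ]
 [ 0.4373 -0.0191  0.071 ]]
handle sd [[ 0.4315  0.0866  0.071 ]
 [ 0.4376 -0.0378  0.071 ]
 [ 0.4331  0.0701  0.071 ]
 [ 0.4363 -0.0182  0.071 ]]
blk [[ 0.4788 -0.24
[... 367 characters left out ...]
015625), (190.68560791015625, 165.21694946289062), 77.52896118164062) 241 [ 0.6164 -0.3503  0.01  ]
blk ((465.1004333496094, -293.3619079589844), (55.00532913208008, 88.49991607666016), 15.82323169708252)
handles ((599.4044799804688, -292.90521240234375), (54.184391021728516, 89.51341247558594), 9.734411239624023)
jaws ((630.2152709960938, -321.7605895996094), (223.02328491210938, 125.31311798095703), 30.049602508544922) 391 [ 0.6172 -0.3481  0.01  ]
blk ((466.6803894042969, -296.3779602050781), (54.38690948486328, 89.5466079711914), 15.512385368347168)
oil [[0.7397 0.2659 0.    ]]
blue tall [0.6173 0.1475 0.0501] [0.6683 0.3599 0.1728]
blue tall [0.6192 0.1422 0.0501] [0.6682 0.363  0.172 ]
```

The close crop confirms it: the larger cork block is at scene (319,307). The bar is clear, and the blue case stands just left of the chest. I'll write a helper that turns target poses into row numbers.

```bash
cat >> h.py <<'E'
CY=3.6; CC=np.array([0.5725,0.0292])
def C2W(x,y,z):  # chest frame: origin box centre on the bench
    a=np.radians(CY); return np.array([CC[0]+x*np.cos(a)-y*np.sin(a),CC[1]+x*np.sin(a)+y*np.cos(a),z])
def cur():
    s=r.get_state(); return np.array(s['tcp_pos']),Ro.from_euler('xyz',s['eef_rot'],degrees=True)
def rows(wps,p=None,q=None,sl=.045,tu=.14):
    """wps: list of (pos,Rot,[nmin]); straight world path; prints rows"""
    if p is None: p,q=cur()
    out=[]
    for w in wps:
        P,Q=np.array(w[0]),w[1]; rv=(q.inv()*Q).as_rotvec()
        n=int(max(np.ceil(np.linalg.norm(P-p)/sl),np.ceil(np.linalg.norm(rv)/tu),w[2] if len(w)>2 else 1))
        for k in range(n):
            d=q.inv().apply((P-p)/(n-k)); v=(q.inv()*Q).as_rotvec()/(n-k)
            S=np.round(d/.1,3)+0; T=np.round(v/1.5,4)+0; out.append((S,T))
            p=p+q.apply(S*.1); q=q*Ro.from_rotvec(T*1.5)
    for i in range(0,len(out),8):
        b=out[i:i+8]; print('slide',[x[0].tolist() for x in b],'\n turn',[x[1].tolist() for x in b])
def down(yaw): return Ro.from_euler('xyz',[180,0,yaw],degrees=True)
def tilted(yaw,tilt): # tool z tips forward (toward chest +x) by tilt deg; axis = chest -y
    a=np.radians(CY); ax=np.array([np.sin(a),-np.cos(a),0])
    return Ro.from_rotvec(ax*np.radians(tilt))*down(yaw)
E
python3 - <<'E'
from h import *
b=C2W(-.14,0,.071);print(b, tilted(-86.4,20).as_matrix()[:,2], tilted(-86.4,20).as_euler('xyz',degrees=True))
rows([((b[0],b[1],.24),down(-86.4))])
E
```

```text
[0.43277626 0.02040933 0.071     ] [ 0.34134524  0.02147562 -0.93969262] [-160.     0.   -86.4]
slide [[0.276, 0.341, 0.0], [0.301, 0.319, 0.0], [0.325, 0.295, 0.0], [0.347, 0.269, 0.0], [0.366, 0.241, 0.0], [0.384, 0.212, 0.0], [0.399, 0.182, 0.0], [0.412, 0.15, 0.0]] 
 turn [[0.0001, 0.0, 0.0516], [0.0, 0.0, 0.0516], [0.0, 0.0, 0.0516], [0.0001, -0.0001, 0.0516], [0.0, 0.0, 0.0516], [0.0001, -0.0001, 0.0516], [0.0, 0.0, 0.0516], [0.0001, -0.0001, 0.0516]]
slide [[0.423, 0.118, 0.0], [0.43, 0.085, 0.0], [0.436, 0.051, 0.0], [0.438, 0.017, 0.001], [0.438, -0.016, 0.0], [0.436, -0.051, 0.001]] 
 turn [[0.0, 0.0, 0.0515], [0.0001, -0.0001, 0.0516], [0.0, 0.0, 0.0515], [0.0001, -0.0001, 0.0516], [0.0, 0.0, 0.0515], [0.0001, -0.0001, 0.0516]]
```

Call:
apply_moves:
  slide:
    - [0.276,0.341,0]
    - [0.301,0.319,0]
    - [0.325,0.295,0]
    - [0.347,0.269,0]
    - [0.366,0.241,0]
    - [0.384,0.212,0]
    - [0.399,0.182,0]
    - [0.412,0.15,0]
  turn:
    - [0,0,0.0516]
    - [0,0,0.0516]
    - [0,0,0.0516]
    - [0,0,0.0516]
    - [0,0,0.0516]
    - [0,0,0.0516]
    - [0,0,0.0516]
    - [0,0,0.0516]
  jaw: [0.66,0.66,0.66,0.66,0.66,0.66,0.66,0.66]
  newtons: 20

```text
time_s: 0.95
tcp_pos: [0.3665, 0.2735, 0.2406]
eef_rot: [-180.0, 0.0, -60.0]
contact_force: [1.6, 0.2, 0.3]
gripper_width: 0.0317
```

Call:
apply_moves:
  slide:
    - [0.423,0.118,0]
    - [0.43,0.085,0]
    - [0.436,0.051,0]
    - [0.438,0.017,0]
    - [0.438,-0.016,0]
    - [0.436,-0.051,0]
    - [0,0,0]
  turn:
    - [0,0,0.0516]
    - [0,0,0.0516]
    - [0,0,0.0516]
    - [0,0,0.0516]
    - [0,0,0.0516]
    - [0,0,0.0516]
    - [0,0,0]
  jaw: [0.66,0.66,0.66,0.66,0.66,0.66,0.66]

```text
time_s: 1.65
tcp_pos: [0.433, 0.0166, 0.2404]
eef_rot: [180.0, -0.0, -86.9]
contact_force: [-0.2, 0.9, -0.2]
gripper_width: 0.0296
```

```bash
python3 - <<'E'
from h import *
c=cap('wrist','w1'); cap('scene','s1'); cap('side','d1')
P=cloud(c);m=(P[...,2]>.05)&(P[...,2]<.082)&(abs(P[...,0]-.433)<.03)&(abs(P[...,1]-.02)<.09)
print(m.sum(), P[m].mean(0) if m.any() else '')
print(r.get_state()['joints'])
E
```

```text
1281 [0.43698167 0.01035831 0.0756368 ]
[ 2.89597577e+01 -3.04196056e+00 -2.79203253e+01 -9.67833787e-03
 -6.51310590e+01 -2.54368088e+01]
```

View pics/w1.png

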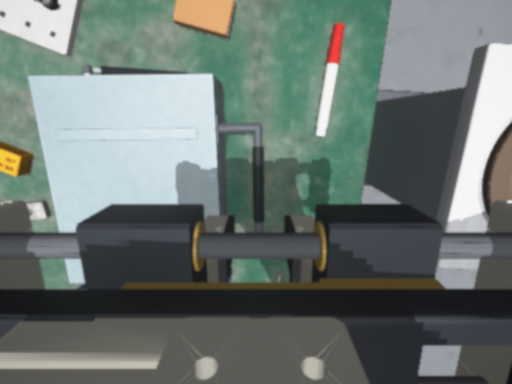

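View pics/d1.png

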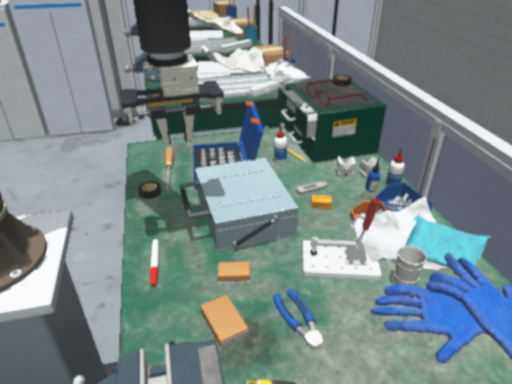

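```bash
python3 - <<'E'
from h import *
for n in ['d1','s1','w1']:
    c=load(n); K=np.array([[c['fx'],0,c['cx']],[0,c['fy'],c['cy']],[0,0,1.]])
    print(n,cv2.projectPoints(np.array([[.433,.0166,.2264],[.433,.0204,.071],[.433,.0166,.3],[.4,.3,.23]]),np.array(c['rvec'],float),np.array(c['tvec'],float),K,None)[0].reshape(-1,2))
E
```

```text
d1 [[177.58495406 141.25761287]
 [184.9150888  200.67039983]
 [173.4784627  108.1657759 ]
 [156.08109348  93.90306176]]
s1 [[191.41192502 163.57183026]
 [200.68886887 213.99609146]
 [185.20364093 132.82704977]
 [100.14598542 110.59623692]]
w1 [[260.85191648 229.61408584]
 [259.52666951 180.9492047 ]
 [262.62794641 309.87923968]
 [281.21455986 543.67765305]]
```

View pics/s1.png

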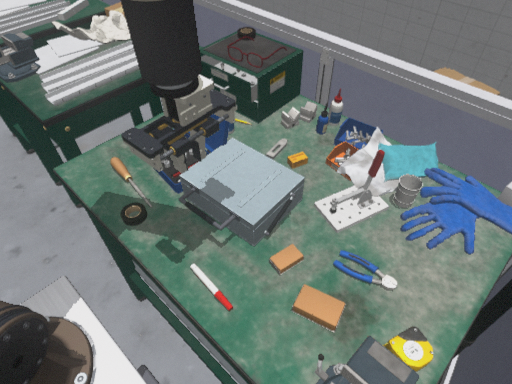

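Both views agree with the calibration: the bar lies at wrist (258,185), between the fingers at (215,240) and (300,240). I'll go down onto it.

```bash
python3 - <<'E'
from h import *
b=C2W(-.14,0,.071)
rows([((b[0]+.0005,b[1],.12),down(-86.4)),((b[0]+.0005,b[1],.0695),down(-86.4),4)])
E
```

```text
slide [[0.0, -0.002, 0.401], [0.0, -0.001, 0.402], [0.0, -0.002, 0.401], [0.0, 0.0, 0.126], [0.0, 0.0, 0.126], [0.0, 0.0, 0.127], [0.0, 0.0, 0.126]] 
 turn [[0.0, 0.0, -0.0003], [0.0001, 0.0, -0.0003], [0.0, 0.0, -0.0003], [0.0, 0.0, 0.0], [0.0, 0.0, 0.0], [0.0, 0.0, 0.0], [0.0, 0.0, 0.0]]
```

Call:
apply_moves:
  slide:
    - [0,0,0.4]
    - [0,0,0.4]
    - [0,0,0.4]
    - [0,0,0.126]
    - [0,0,0.126]
    - [0,0,0.127]
    - [0,0,0.126]
    - [0,0,0]
  turn:
    - [0,0,0]
    - [0,0,0]
    - [0,0,0]
    - [0,0,0]
    - [0,0,0]
    - [0,0,0]
    - [0,0,0]
    - [0,0,0]
  jaw: [0.66,0.66,0.66,0.66,0.66,0.66,0.66,0.66]

```text
time_s: 2.6
tcp_pos: [0.4319, 0.0216, 0.0688]
eef_rot: [179.8, -0.1, -86.3]
contact_force: [-0.5, -0.1, -0.0]
gripper_width: 0.03
```

Call:
apply_moves:
  slide:
    - [0,0,0]
    - [0,0,0]
    - [0,0,0]
    - [0,0,0]
  turn:
    - [0,0,0]
    - [0,0,0]
    - [0,0,0]
    - [0,0,0]
  jaw: [1,1,1,1]
  newtons: 25

```text
time_s: 3.0
tcp_pos: [0.4341, 0.0213, 0.0708]
eef_rot: [-179.9, 0.1, -86.4]
contact_force: [2.4, 1.9, 0.3]
gripper_width: 0.0125
```

```bash
python3 - <<'E'
import numpy as np
th=np.arange(0,13)*.08; R=np.hypot(.235,.011); a=th+np.arctan2(.011,.235)
x=-R*np.cos(a); z=R*np.sin(a)
print([[0,round(-dx*10,3),round(-dz*10,3)] for dx,dz in zip(np.diff(x),np.diff(z))])
E
```

```text
[[0, np.float64(-0.016), np.float64(-0.187)], [0, np.float64(-0.031), np.float64(-0.186)], [0, np.float64(-0.046), np.float64(-0.182)], [0, np.float64(-0.06), np.float64(-0.178)], [0, np.float64(-0.074), np.float64(-0.173)], [0, np.float64(-0.088), np.float64(-0.166)], [0, np.float64(-0.101), np.float64(-0.159)], [0, np.float64(-0.113), np.float64(-0.15)], [0, np.float64(-0.125), np.float64(-0.141)], [0, np.float64(-0.136), np.float64(-0.13)], [0, np.float64(-0.146), np.float64(-0.119)], [0, np.float64(-0.155), np.float64(-0.107)]]
```

Call:
apply_moves:
  slide:
    - [0,-0.016,-0.187]
    - [0,-0.031,-0.186]
    - [0,-0.046,-0.182]
    - [0,-0.06,-0.178]
  turn:
    - [0,0,0]
    - [0,0,0]
    - [0,0,0]
    - [0,0,0]
  jaw: [1,1,1,1]

```text
time_s: 3.4
tcp_pos: [0.4489, 0.0221, 0.1443]
eef_rot: [-179.9, 0.1, -86.4]
contact_force: [7.7, 1.8, -9.2]
gripper_width: 0.0122
```

Call:
apply_moves:
  slide:
    - [0,-0.074,-0.173]
    - [0,-0.088,-0.166]
    - [0,-0.101,-0.159]
    - [0,-0.113,-0.15]
  turn:
    - [0,0,0]
    - [0,0,0]
    - [0,0,0]
    - [0,0,0]
  jaw: [1,1,1,1]

```text
time_s: 3.8
tcp_pos: [0.4839, 0.0243, 0.2082]
eef_rot: [179.8, 0.1, -86.5]
contact_force: [-4.7, 5.6, -1.6]
gripper_width: 0.0123
```

```bash
python3 - <<'E'
from h import *
cap('side','d2')
E
```

```text
(no output)
```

View pics/d2.png

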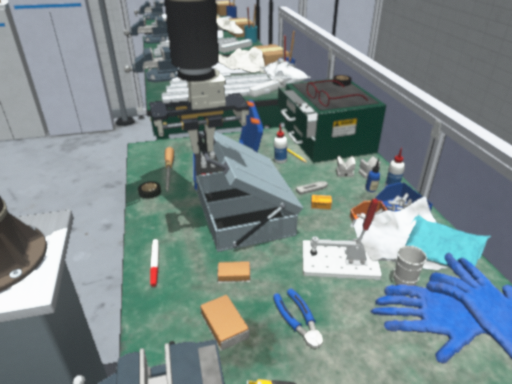

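The lid is coming up with the bar in the grip: the lid spans side (255,165), the box is open below it, and the bottle is upright at (280,145). I'll continue past the balance point.

Call:
apply_moves:
  slide:
    - [0,-0.125,-0.141]
    - [0,-0.136,-0.13]
    - [0,-0.146,-0.119]
    - [0,-0.155,-0.107]
    - [0,-0.164,-0.095]
    - [0,-0.17,-0.08]
  turn:
    - [0,0,0]
    - [0,0,0]
    - [0,0,0]
    - [0,0,0]
    - [0,0,0]
    - [0,0,0]
  jaw: [1,1,1,1,1,1]

```text
time_s: 4.45
tcp_pos: [0.5745, 0.0296, 0.2775]
eef_rot: [180.0, 0.0, -86.4]
contact_force: [-5.3, 3.1, 7.0]
gripper_width: 0.012
```

Call:
apply_moves:
  slide:
    - [0,-0.05,-0.03]
    - [0,-0.05,-0.03]
    - [0,0,-0.3]
    - [0,0,-0.5]
    - [0,0,-0.5]
    - [0,0,0]
  turn:
    - [0,0,0]
    - [0,0,0]
    - [0,0,0]
    - [0,0,0]
    - [0,0,0]
    - [0,0,0]
  jaw: [0.3,0.3,0,0,0,0]

```text
time_s: 5.05
tcp_pos: [0.5867, 0.0297, 0.419]
eef_rot: [-179.4, 0.0, -86.4]
contact_force: [0.4, 1.1, 0.4]
gripper_width: 0.0544
```

```bash
python3 - <<'E'
from h import *
cap('side','d3'); cap('scene','s3'); print(r.get_state()['joints'])
E
```

```text
[ 2.20555786e+01  8.54898136e+00  6.43425673e+00 -2.39225461e-02
 -8.77643608e+01 -1.84875591e+01]
```

View pics/d3.png

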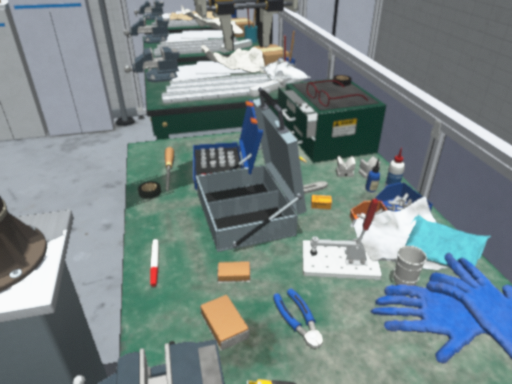

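View pics/s3.png

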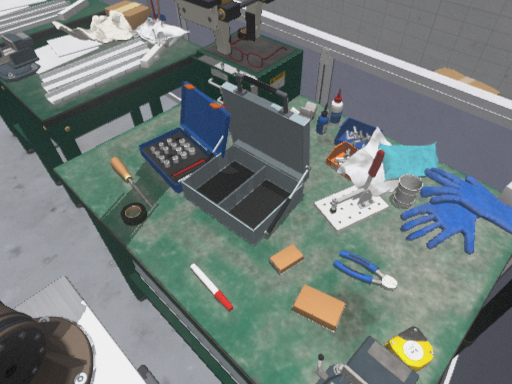

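The lid is now fully open, seen in scene (265,130), and clear of the gripper. The compartments are visible and the bottle hasn't been touched. I'll refine the bay geometry and find where the right-hand strut runs.

```bash
python3 - <<'E'
from h import *
np.set_printoptions(precision=3,suppress=True)
for n in ['s3','d3']:
    c=load(n); im=c['pixels']; P=cloud(c); a=np.radians(CY)
    d=P[...,:2]-CC; X=d[...,0]*np.cos(a)+d[...,1]*np.sin(a); Y=-d[...,0]*np.sin(a)+d[...,1]*np.cos(a); Z=P[...,2]
    # strut
    m=(Y<-.119)&(Y>-.15)&(abs(X)<.15)&(Z>.01)&(im.max(-1)<75)
    for lo in np.arange(-.1,.12,.02):
        q=m&(X>=lo)&(X<lo+.02)
        if q.sum()>3: print(n,'strut x',round(lo,2),q.sum(),'y',np.median(Y[q]),'z',np.percentile(Z[q],[10,50,90]))
    # floor extents
    m=(abs(Z-.004)<.004)&(abs(X)<.095)&(abs(Y)<.12)
    for nm,mm in(('L',m&(Y>0)),('R',m&(Y<0))):
        print(nm,mm.sum(),'x',np.percentile(X[mm],[1,99]),'y',np.percentile(Y[mm],[1,99]))
    # rim tops
    m=(abs(Z-.060)<.003)&(abs(X)<.11)&(abs(Y)<.135)
    hx,e=np.histogram(Y[m&(X<.05)&(X>-.08)],np.arange(-.135,.135,.003)); print('rim y',[(round(e[i],3),int(hx[i])) for i in range(len(hx)) if hx[i]>8])
    hx,e=np.histogram(X[m&(abs(Y)<.1)],np.arange(-.11,.11,.003)); print('rim x',[(round(e[i],3),int(hx[i])) for i in range(len(hx)) if hx[i]>12])
    x0,y0=(170,70) if n=='s3' else (180,80)
    cv2.imwrite(f'pics/{n}c.png',cv2.resize(im[y0:y0+185,x0:x0+150],None,fx=3.2,fy=3.2,interpolation=cv2.INTER_CUBIC))
E
```

```text
s3 strut x -0.06 29 y -0.12480730396456119 z [0.02  0.025 0.029]
s3 strut x -0.04 44 y -0.12458246351746238 z [0.031 0.037 0.043]
s3 strut x -0.02 40 y -0.12407923192155784 z [0.045 0.051 0.058]
s3 strut x 0.0 37 y -0.12502153117766496 z [0.056 0.064 0.068]
s3 strut x 0.02 7 y -0.1240061912174004 z [0.069 0.07  0.071]
L 1321 x [-0.095  0.091] y [0.001 0.119]
R 1651 x [-0.095  0.092] y [-0.119 -0.001]
rim y [(np.float64(-0.126), 9), (np.float64(-0.117), 43), (np.float64(-0.114), 36), (np.float64(0.117), 12), (np.float64(0.12), 46), (np.float64(0.123), 18), (np.float64(0.126), 9)]
rim x [(np.float64(-0.098), 21), (np.float64(-0.095), 98), (np.float64(-0.092), 17), (np.float64(0.088), 33), (np.float64(0.091), 82), (np.float64(0.094), 46)]
d3 strut x -0.06 24 y -0.12694761420581346 z [0.02  0.025 0.028]
d3 strut x -0.04 42 y -0.12715104106984643 z [0.03  0.035 0.041]
d3 strut x -0.02 42 y -0.12680556643988355 z [0.043 0.049 0.055]
d3 strut x 0.0 41 y -0.12704927650423162 z [0.056 0.062 0.068]
d3 strut x 0.02 7 y -0.12722809516954847 z [0.067 0.069 0.073]
L 756 x [-0.094  0.091] y [0.001 0.119]
R 969 x [-0.094  0.091] y [-0.119 -0.001]
rim y [(np.float64(-0.129), 15), (np.float64(-0.12), 22), (np.float64(-0.117), 50), (np.float64(-0.114), 15), (np.float64(0.117), 33), (np.float64(0.12), 27), (np.float64(0.123), 11)]
rim x [(np.float64(-0.095), 55), (np.float64(-0.092), 33), (np.float64(0.091), 61), (np.float64(0.094), 42)]
```

View pics/s3c.png

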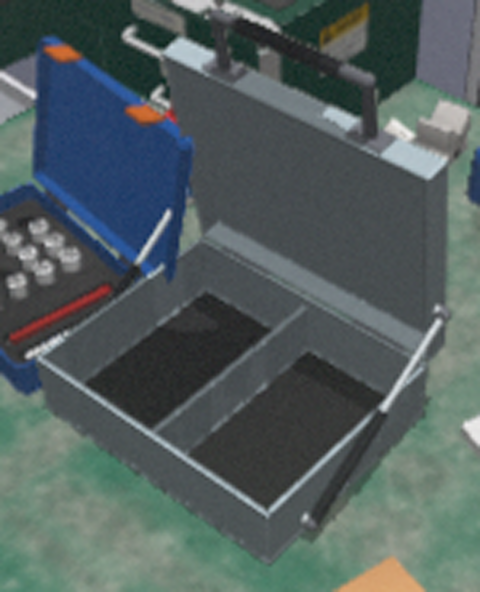

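View pics/d3c.png

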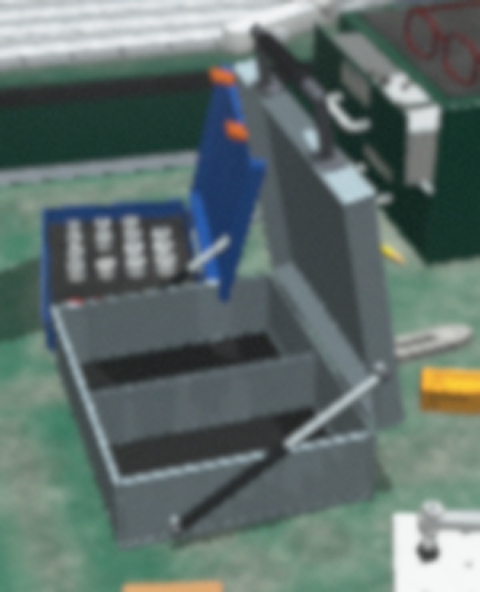

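```bash
sed -i 's/CC=np.array(\[0.5725,0.0292\])/CC=np.array([0.5725,0.0307])/' h.py; python3 - <<'E'
from h import *
np.set_printoptions(precision=3,suppress=True)
for n in ['s3','d3']:
    P=cloud(load(n)); m=(P[...,2]>.03)&(P[...,0]>.28)&(P[...,0]<.6)&(P[...,1]>-.5)&(P[...,1]<-.2)
    q=P[m]; print(n,len(q)); 
    if len(q):
        for lo in np.arange(-.5,-.2,.02):
            k=q[(q[:,1]>=lo)&(q[:,1]<lo+.02)]
            if len(k): print(round(lo,2),len(k),k[:,0].min(),k[:,0].max(),k[:,2].max())
rows([((.466,-.2925,.26),down(-74.2))])
E
```

```text
s3 3248
-0.5 233 0.41782232779916045 0.5400497448032093 0.11536845812211832
-0.48 647 0.39632753470481086 0.5512233073554821 0.12257127854325957
-0.46 788 0.37610006787517575 0.5526711179953027 0.12466917123286222
-0.44 708 0.3681898992311536 0.531237514580726 0.12430095182315257
-0.42 764 0.33816885853747447 0.4403759405613938 0.12401783162897077
-0.4 11 0.33674254321890423 0.3986106102893619 0.12234431208800184
-0.38 83 0.36428603153604444 0.3778193907417654 0.07266623449615887
-0.36 13 0.3704369701460791 0.3776802718369715 0.07232759794367655
-0.34 1 0.479618092373059 0.479618092373059 0.030063018362492196
d3 3777
-0.48 346 0.3695916193415725 0.4419518877899659 0.12315431975926507
-0.46 1005 0.3058140075292312 0.5514771571018355 0.12407669353606411
-0.44 1350 0.2800128673998026 0.5247513355877017 0.1240076349902784
-0.42 1056 0.2809550059061231 0.4414393830599428 0.12394757062916023
-0.4 1 0.37450631182240474 0.37450631182240474 0.10900702542607406
-0.38 17 0.37191228798557147 0.3798442242816268 0.07229646653279713
-0.36 2 0.37386845551872117 0.3769967467984047 0.07049341771115894
slide [[0.35, 0.155, 0.169], [0.346, 0.163, 0.169], [0.342, 0.171, 0.169], [0.338, 0.179, 0.169], [0.334, 0.187, 0.169], [0.329, 0.194, 0.169], [0.324, 0.202, 0.169], [0.319, 0.21, 0.169]] 
 turn [[-0.0001, 0.0001, -0.0158], [-0.0002, 0.0001, -0.0158], [-0.0001, 0.0001, -0.0158], [-0.0002, 0.0, -0.0158], [-0.0001, 0.0001, -0.0158], [-0.0002, 0.0, -0.0158], [-0.0001, 0.0001, -0.0158], [-0.0002, 0.0, -0.0159]]
slide [[0.315, 0.217, 0.17]] 
 turn [[-0.0001, 0.0001, -0.0158]]
```

```bash
python3 - <<'E'
from h import *
c=load('d3'); cv2.imwrite('pics/d3k.png',cv2.resize(c['pixels'][270:384,80:290],None,fx=3.8,fy=3.8)[:600])
E
```

```text
(no output)
```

View pics/d3k.png

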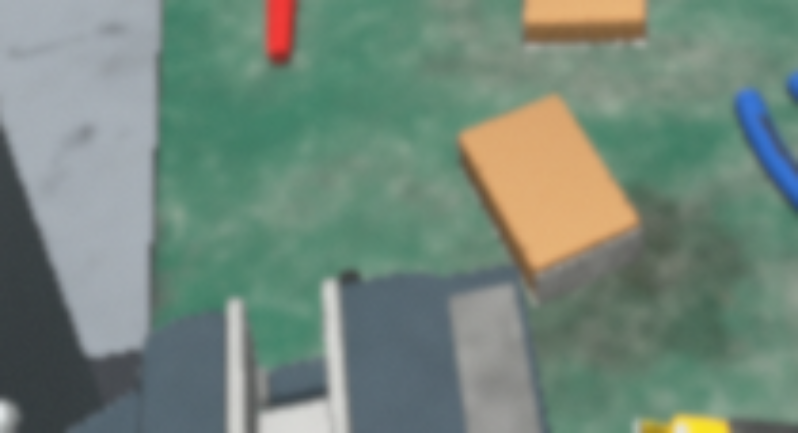

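```bash
python3 - <<'E'
from h import *
rows([((.4638,-.2873,.20),down(-74.2))])
E
```

```text
slide [[0.344, 0.157, 0.235], [0.34, 0.165, 0.236], [0.336, 0.173, 0.236], [0.332, 0.181, 0.236], [0.328, 0.188, 0.236], [0.323, 0.196, 0.236], [0.318, 0.203, 0.235], [0.313, 0.211, 0.236]] 
 turn [[-0.0001, 0.0001, -0.0158], [-0.0002, 0.0001, -0.0158], [-0.0001, 0.0001, -0.0158], [-0.0002, 0.0, -0.0158], [-0.0001, 0.0001, -0.0158], [-0.0002, 0.0, -0.0158], [-0.0001, 0.0001, -0.0158], [-0.0002, 0.0, -0.0159]]
slide [[0.308, 0.218, 0.236]] 
 turn [[-0.0001, 0.0001, -0.0158]]
```

Call:
apply_moves:
  slide:
    - [0.344,0.157,0.235]
    - [0.34,0.165,0.236]
    - [0.336,0.173,0.236]
    - [0.332,0.181,0.236]
    - [0.328,0.188,0.236]
    - [0.323,0.196,0.236]
    - [0.318,0.203,0.235]
    - [0.313,0.211,0.236]
  turn:
    - [0,0,-0.0158]
    - [0,0,-0.0158]
    - [0,0,-0.0158]
    - [0,0,-0.0158]
    - [0,0,-0.0158]
    - [0,0,-0.0158]
    - [0,0,-0.0158]
    - [0,0,-0.0158]
  jaw: [0,0,0,0,0,0,0,0]

```text
time_s: 5.95
tcp_pos: [0.475, -0.2531, 0.2205]
eef_rot: [179.9, 0.1, -75.5]
contact_force: [0.6, -0.0, -0.0]
gripper_width: 0.0876
```

Call:
apply_moves:
  slide:
    - [0.308,0.218,0.236]
    - [0,0,0]
    - [0,0,0]
  turn:
    - [0,0,-0.0158]
    - [0,0,0]
    - [0,0,0]
  jaw: [0,0,0]

```text
time_s: 6.25
tcp_pos: [0.462, -0.2879, 0.1973]
eef_rot: [179.8, 0.1, -74.3]
contact_force: [0.0, 0.4, 0.6]
gripper_width: 0.0876
```

```bash
python3 - <<'E'
from h import *
c=cap('wrist','w4')
rows([((.4638,-.2873,.06),down(-74.2)),((.4638,-.2873,.0175),down(-74.2),3)])
h,s,v=cv2.split(cv2.cvtColor(c['pixels'],cv2.COLOR_BGR2HSV));P=cloud(c)
m=(abs(P[...,2]-.027)<.003)&(h>5)&(h<20)&(s>90)&(abs(P[...,0]-.47)<.09)&(abs(P[...,1]+.29)<.08)
q=pix2plane(c,np.argwhere(m)[:,::-1],.027);print('blk',cv2.minAreaRect((q[:,:2]*1000).astype(np.float32)))
E
```

```text
slide [[0.001, -0.002, 0.346], [0.0, -0.002, 0.346], [0.0, -0.002, 0.346], [0.001, -0.002, 0.346], [0.0, 0.0, 0.142], [0.0, 0.0, 0.141], [0.0, 0.0, 0.142]] 
 turn [[0.0003, 0.0001, -0.0002], [0.0003, 0.0002, -0.0002], [0.0002, 0.0001, -0.0002], [0.0003, 0.0002, -0.0002], [0.0, 0.0, 0.0], [0.0, 0.0, 0.0], [0.0, 0.0, 0.0]]
blk ((468.0841979980469, -292.9695129394531), (53.62145233154297, 87.86024475097656), 15.511979103088379)
```

View pics/w4.png

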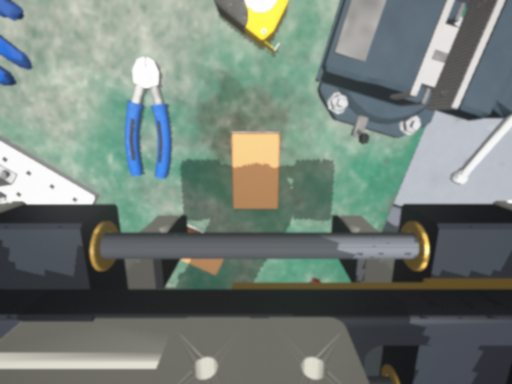

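The wrist view shows the large block square between the fingers at (256,170), with the vise clear to the right. I'll go down and grip.

Call:
apply_moves:
  slide:
    - [0,-0.006,0.346]
    - [0,-0.006,0.346]
    - [0,-0.006,0.346]
    - [0,-0.006,0.346]
    - [0,0,0.142]
    - [0,0,0.141]
    - [0,0,0.142]
  turn:
    - [0,0,0]
    - [0,0,0]
    - [0,0,0]
    - [0,0,0]
    - [0,0,0]
    - [0,0,0]
    - [0,0,0]
  jaw: [0,0,0,0,0,0,0]

```text
time_s: 7.0
tcp_pos: [0.4672, -0.2857, 0.0181]
eef_rot: [-180.0, -0.0, -74.1]
contact_force: [0.1, -0.7, -0.3]
gripper_width: 0.0873
```

Call:
apply_moves:
  slide:
    - [0,0,0]
    - [0,0,0]
    - [0,0,0]
    - [0,0,0]
    - [0,0,0]
  turn:
    - [0,0,0]
    - [0,0,0]
    - [0,0,0]
    - [0,0,0]
    - [0,0,0]
  jaw: [0.6,0.6,0.6,0.6,0.6]
  newtons: 20

```text
time_s: 7.5
tcp_pos: [0.4666, -0.2868, 0.0191]
eef_rot: [-179.9, -0.0, -74.2]
contact_force: [0.2, 1.4, 2.9]
gripper_width: 0.0549
```

```bash
python3 - <<'E'
from h import *
p,q=cur(); print(p)
t=C2W(-.02,.067,0); up=p+[0,0,.15]; print(t)
rows([(up,q,5)])
rows([((t[0],t[1],up[2]),down(-86.4))],up,q)
E
```

```text
[ 0.46659237 -0.28682853  0.01907344]
[0.5483325  0.09631198 0.        ]
slide [[0.0, 0.0, -0.3], [0.0, 0.0, -0.3], [0.0, -0.001, -0.3], [0.0, 0.0, -0.3], [0.001, -0.001, -0.3]] 
 turn [[0.0, 0.0, 0.0], [0.0, 0.0, 0.0], [0.0, 0.0, 0.0], [0.0, 0.0, 0.0], [0.0, 0.0, 0.0]]
slide [[-0.385, -0.203, 0.0], [-0.39, -0.194, 0.0], [-0.394, -0.185, 0.0], [-0.398, -0.176, 0.0], [-0.402, -0.166, 0.0], [-0.406, -0.156, 0.0], [-0.41, -0.147, 0.0], [-0.413, -0.137, 0.0]] 
 turn [[-0.0001, 0.0, 0.0158], [-0.0001, 0.0, 0.0158], [-0.0001, 0.0, 0.0158], [-0.0001, -0.0001, 0.0158], [-0.0001, 0.0, 0.0158], [-0.0001, -0.0001, 0.0157], [-0.0001, 0.0, 0.0158], [-0.0001, -0.0001, 0.0157]]
slide [[-0.417, -0.127, -0.001]] 
 turn [[0.0, 0.0, 0.0158]]
```

Call:
apply_moves:
  slide:
    - [0,0,-0.3]
    - [0,0,-0.3]
    - [0,0,-0.3]
    - [0,0,-0.3]
    - [0,0,-0.3]
  turn:
    - [0,0,0]
    - [0,0,0]
    - [0,0,0]
    - [0,0,0]
    - [0,0,0]
  jaw: [1,1,1,1,1]

```text
time_s: 8.0
tcp_pos: [0.4658, -0.2867, 0.1698]
eef_rot: [-180.0, 0.0, -74.2]
contact_force: [0.2, -0.4, -1.7]
gripper_width: 0.0547
```

Call:
apply_moves:
  slide:
    - [-0.385,-0.203,0]
    - [-0.39,-0.194,0]
    - [-0.394,-0.185,0]
    - [-0.398,-0.176,0]
    - [-0.402,-0.166,0]
    - [-0.406,-0.156,0]
    - [-0.41,-0.147,0]
    - [-0.413,-0.137,0]
  turn:
    - [0,0,0.0158]
    - [0,0,0.0158]
    - [0,0,0.0158]
    - [0,0,0.0158]
    - [0,0,0.0158]
    - [0,0,0.0158]
    - [0,0,0.0158]
    - [0,0,0.0158]
  jaw: [1,1,1,1,1,1,1,1]

```text
time_s: 8.8
tcp_pos: [0.5388, 0.0555, 0.1687]
eef_rot: [-180.0, 0.0, -85.1]
contact_force: [0.8, -0.5, -0.2]
gripper_width: 0.0545
```

Call:
apply_moves:
  slide:
    - [-0.417,-0.127,0]
    - [0,0,0]
    - [0,0,0]
  turn:
    - [0,0,0.0158]
    - [0,0,0]
    - [0,0,0]
  jaw: [1,1,1]

```text
time_s: 9.1
tcp_pos: [0.5476, 0.0972, 0.1681]
eef_rot: [180.0, -0.0, -86.3]
contact_force: [-0.0, -1.0, -1.2]
gripper_width: 0.0549
```

```bash
python3 - <<'E'
from h import *
cap('scene','s5'); cap('wrist','w5')
t=C2W(-.02,.067,0)
rows([((t[0],t[1],.06),down(-86.4)),((t[0],t[1],.0235),down(-86.4),4)])
E
```

```text
slide [[-0.002, -0.003, 0.361], [-0.002, -0.003, 0.36], [-0.001, -0.004, 0.361], [0.0, 0.0, 0.091], [0.0, 0.0, 0.091], [0.0, 0.0, 0.091], [0.0, 0.0, 0.092]] 
 turn [[0.0001, 0.0, -0.0001], [0.0001, 0.0, -0.0002], [0.0002, -0.0001, -0.0001], [0.0, 0.0, 0.0], [0.0, 0.0, 0.0], [0.0, 0.0, 0.0], [0.0, 0.0, 0.0]]
```

View pics/s5.png

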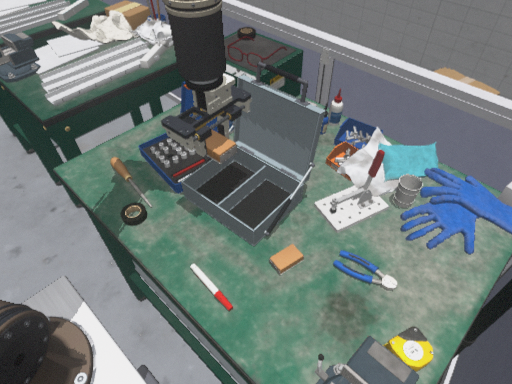

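View pics/w5.png

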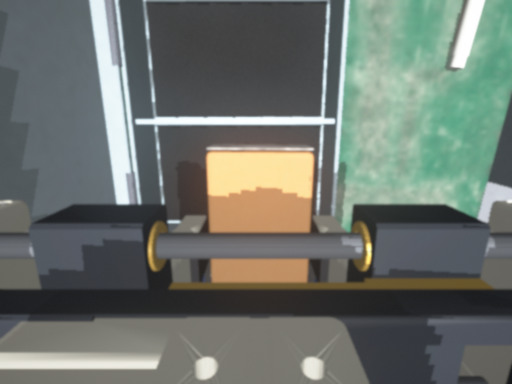

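The block is held level above the left bay, clear of the divider, which is at wrist row 120. I'll lower it.

Call:
apply_moves:
  slide:
    - [0,-0.003,0.361]
    - [0,-0.003,0.36]
    - [0,-0.004,0.361]
    - [0,0,0.091]
    - [0,0,0.091]
    - [0,0,0.091]
    - [0,0,0.088]
    - [0,0,0]
  turn:
    - [0,0,0]
    - [0,0,0]
    - [0,0,0]
    - [0,0,0]
    - [0,0,0]
    - [0,0,0]
    - [0,0,0]
    - [0,0,0]
  jaw: [1,1,1,1,1,1,1,1]

```text
time_s: 10.0
tcp_pos: [0.5488, 0.0963, 0.0237]
eef_rot: [180.0, -0.0, -86.4]
contact_force: [-0.5, 0.5, -0.8]
gripper_width: 0.0547
```

```bash
python3 - <<'E'
from h import *
s=r.get_state(); print(s['tcp_pos'],s['contact_force'],s['gripper_width'])
E
```

```text
[0.54879657 0.09627944 0.023662  ] [-0.46739668  0.54443416 -0.79803127] 0.05467981697702129
```

Another 1 mm down until it touches, then a gentle release and lift.

Call:
apply_moves:
  slide:
    - [0,0,0.005]
    - [0,0,0.005]
    - [0,0,0]
  turn:
    - [0,0,0]
    - [0,0,0]
    - [0,0,0]
  jaw: [1,1,1]

```text
time_s: 10.3
tcp_pos: [0.5492, 0.0966, 0.0235]
eef_rot: [-180.0, 0.0, -86.4]
contact_force: [-0.3, 0.2, -0.8]
gripper_width: 0.0548
```

Call:
apply_moves:
  slide:
    - [0,0,0]
    - [0,0,0]
    - [0,0,0]
  turn:
    - [0,0,0]
    - [0,0,0]
    - [0,0,0]
  jaw: [0.25,0.25,0.25]

```text
time_s: 10.6
tcp_pos: [0.5491, 0.0965, 0.0232]
eef_rot: [-180.0, 0.0, -86.4]
contact_force: [-0.9, 0.4, 0.7]
gripper_width: 0.0652
```

Call:
apply_moves:
  slide:
    - [0,0,-0.2]
    - [0,0,-0.4]
    - [0,0,-0.5]
    - [0,0,-0.4]
  turn:
    - [0,0,0]
    - [0,0,0]
    - [0,0,0]
    - [0,0,0]
  jaw: [0.25,0.25,0.25,0.25]

```text
time_s: 11.0
tcp_pos: [0.5492, 0.0964, 0.1757]
eef_rot: [-179.9, 0.0, -86.4]
contact_force: [1.2, 0.6, 0.1]
gripper_width: 0.0656
```

```bash
python3 - <<'E'
from h import *
c=cap('wrist','w6')
rows([((.6000,-.295,.18),down(-79.2))])
E
```

```text
slide [[0.438, -0.025, 0.002], [0.439, -0.019, 0.002], [0.439, -0.013, 0.002], [0.439, -0.007, 0.002], [0.439, -0.001, 0.002], [0.439, 0.006, 0.003], [0.439, 0.012, 0.002], [0.439, 0.018, 0.003]] 
 turn [[-0.0008, 0.0001, -0.0092], [-0.0008, 0.0001, -0.0092], [-0.0008, 0.0001, -0.0092], [-0.0008, 0.0001, -0.0092], [-0.0008, 0.0001, -0.0092], [-0.0008, 0.0002, -0.0093], [-0.0008, 0.0001, -0.0092], [-0.0007, 0.0002, -0.0093]]
slide [[0.438, 0.023, 0.003]] 
 turn [[-0.0008, 0.0001, -0.0092]]
```

View pics/w6.png

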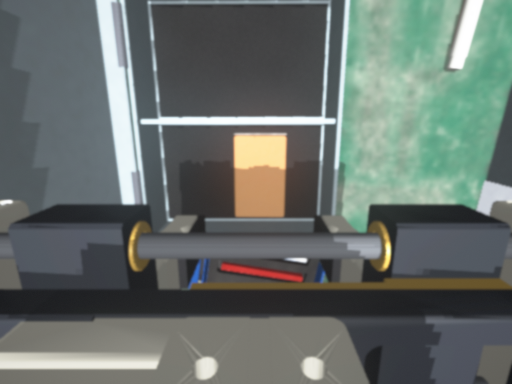

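The block lies flat in the left bay, at wrist (260,175). Next I'll go above the cutters and check clearance around them.

Call:
apply_moves:
  slide:
    - [0.438,-0.025,0]
    - [0.439,-0.019,0]
    - [0.439,-0.013,0]
    - [0.439,-0.007,0]
    - [0.439,-0.001,0]
    - [0.439,0.006,0]
    - [0.439,0.012,0]
    - [0.439,0.018,0]
  turn:
    - [0,0,-0.0092]
    - [0,0,-0.0092]
    - [0,0,-0.0092]
    - [0,0,-0.0092]
    - [0,0,-0.0092]
    - [0,0,-0.0092]
    - [0,0,-0.0092]
    - [0,0,-0.0092]
  jaw: [0,0,0,0,0,0,0,0]

```text
time_s: 11.85
tcp_pos: [0.5906, -0.2542, 0.173]
eef_rot: [-180.0, -0.0, -80.1]
contact_force: [0.2, 0.1, 0.1]
gripper_width: 0.0874
```

Call:
apply_moves:
  slide:
    - [0.438,0.023,0]
    - [0,0,0]
    - [0,0,0]
  turn:
    - [0,0,-0.0092]
    - [0,0,0]
    - [0,0,0]
  jaw: [0,0,0]

```text
time_s: 12.15
tcp_pos: [0.5953, -0.297, 0.1722]
eef_rot: [179.9, 0.0, -79.5]
contact_force: [-0.2, 1.1, 0.5]
gripper_width: 0.0878
```

```bash
python3 - <<'E'
from h import *
c=cap('wrist','w7')
h,s,v=cv2.split(cv2.cvtColor(c['pixels'],cv2.COLOR_BGR2HSV));P=cloud(c)
near=(abs(P[...,0]-.6)<.08)&(abs(P[...,1]+.31)<.09)
m=(h>100)&(h<125)&(s>110)&near
q=pix2plane(c,np.argwhere(m)[:,::-1],.012)[:,:2]; print('handles',cv2.minAreaRect((q*1000).astype(np.float32)))
m2=(m|((s<50)&(v>120)&near&(P[...,2]>.003)&(np.mgrid[:384,:512][0]<200)))
q2=pix2plane(c,np.argwhere(m2)[:,::-1],.012)[:,:2]; print('all',cv2.minAreaRect((q2*1000).astype(np.float32)))
a=np.radians(10.8);u=np.array([np.cos(a),np.sin(a)]);l=np.array([u[1],-u[0]])
L=q@l;U=q@u;L0=L.min();print('L0',L0,'end centre U',U.min(),U.max())
for k in np.arange(0,.1,.01):
    i=(L>=L0+k)&(L<L0+k+.01)
    if i.any(): print(round(k,2),U[i].min(),U[i].max(),U[i].max()-U[i].min())
for n in ['s1','d1']:
    P=cloud(load(n)); m=(P[...,2]>.04)&(P[...,0]>.47)&(P[...,0]<.76)&(P[...,1]>-.37)&(P[...,1]<-.2); print(n,m.sum(),P[m].min(0) if m.any() else '',P[m].max(0) if m.any() else '')
E
```

```text
handles ((601.0044555664062, -291.9549865722656), (52.2275505065918, 86.6828842163086), 10.446649551391602)
all ((605.2388305664062, -314.9210205078125), (52.2275505065918, 133.38905334472656), 10.446649551391602)
L0 0.35594538952037363 end centre U 0.5095689968938736 0.5618317744091658
0.0 0.5127269840058132 0.5579860325524073 0.04525904854659413
0.01 0.5116112459043205 0.5600310374789771 0.04841979157465659
0.02 0.5105391783904591 0.5609721412566155 0.050432962866156394
0.03 0.5095689968938736 0.5618317744091658 0.05226277751529218
0.04 0.5095939571704238 0.5615851166792835 0.051991159508859686
0.05 0.5097051591849106 0.561307054333278 0.05160189514836744
0.06 0.5109159291841292 0.5609990148347112 0.05008308565058195
0.07 0.5121193031597794 0.5584887495634118 0.046369446403632386
0.08 0.5143991207148357 0.5571132176765321 0.04271409696169637
s1 11 [ 0.75173939 -0.20288544  0.04133082] [ 0.75978407 -0.20007237  0.05755942]
d1 21 [ 0.75067854 -0.20457285  0.04153307] [ 0.75988515 -0.20044787  0.05767973]
```

View pics/w7.png

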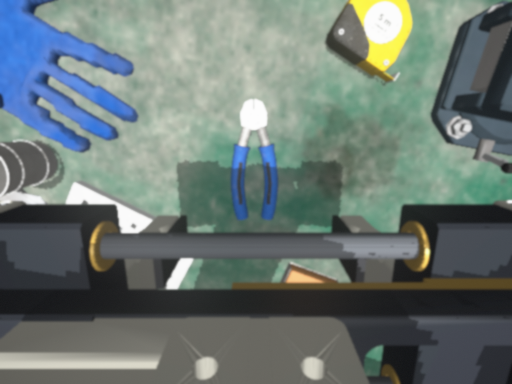

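The cutters are centred between the fingers at wrist (254,170), and nothing tall is inside the gripper footprint. I'll go down and grip across both handles.

```bash
python3 - <<'E'
from h import *
g=(.6017,-.2955)
rows([((*g,.06),down(-79.3)),((*g,.0165),down(-79.3),4)])
E
```

```text
slide [[0.002, -0.021, 0.375], [0.002, -0.021, 0.375], [0.002, -0.021, 0.375], [0.0, 0.0, 0.109], [0.0, 0.0, 0.109], [0.0, 0.0, 0.108], [0.0, 0.0, 0.109]] 
 turn [[0.0001, 0.0001, -0.0003], [0.0002, 0.0001, -0.0003], [0.0001, 0.0001, -0.0002], [0.0, 0.0, 0.0], [0.0, 0.0, 0.0], [0.0, 0.0, 0.0], [0.0, 0.0, 0.0]]
```

Call:
apply_moves:
  slide:
    - [0.002,-0.021,0.375]
    - [0.002,-0.021,0.375]
    - [0.002,-0.021,0.375]
    - [0,0,0.109]
    - [0,0,0.109]
    - [0,0,0.108]
    - [0,0,0.105]
    - [0,0,0]
  turn:
    - [0,0,0]
    - [0,0,0]
    - [0,0,0]
    - [0,0,0]
    - [0,0,0]
    - [0,0,0]
    - [0,0,0]
    - [0,0,0]
  jaw: [0,0,0,0,0,0,0,0]

```text
time_s: 13.0
tcp_pos: [0.6018, -0.2951, 0.0167]
eef_rot: [180.0, 0.0, -79.3]
contact_force: [-0.6, 0.5, -0.1]
gripper_width: 0.0876
```

```bash
python3 - <<'E'
from h import *
s=r.get_state(); print(s['tcp_pos'],s['contact_force'],s['eef_rot'])
E
```

```text
[ 0.6017849  -0.29514489  0.0167207 ] [-0.64343779  0.54285851 -0.11080031] [ 1.79957954e+02  2.84415659e-02 -7.93177228e+01]
```

Call:
apply_moves:
  slide:
    - [0,0,0]
    - [0,0,0]
    - [0,0,0]
    - [0,0,0]
    - [0,0,0]
  turn:
    - [0,0,0]
    - [0,0,0]
    - [0,0,0]
    - [0,0,0]
    - [0,0,0]
  jaw: [1,1,1,1,1]
  newtons: 35

```text
time_s: 13.5
tcp_pos: [0.6022, -0.2954, 0.0176]
eef_rot: [-180.0, -0.0, -79.3]
contact_force: [-0.3, 0.1, 1.2]
gripper_width: 0.0532
```

```bash
python3 - <<'E'
from h import *
p,q=cur(); print(p, r.get_state()['gripper_width'])
t=C2W(-.033,-.059,0); up=p+[0,0,.15]; print(t)
rows([((t[0],t[1],up[2]),down(3.6))],up,q,tu=.13)
E
```

```text
[ 0.60219621 -0.29543233  0.01764753] 0.05319475558269312
[ 0.54326976 -0.03025566  0.        ]
slide [[-0.226, 0.007, 0.0], [-0.226, -0.02, 0.0], [-0.221, -0.047, 0.0], [-0.214, -0.073, 0.0], [-0.204, -0.099, 0.0], [-0.191, -0.122, 0.0], [-0.174, -0.144, 0.0], [-0.156, -0.164, 0.0]] 
 turn [[0.0, 0.0, -0.0804], [0.0, 0.0, -0.0804], [0.0, 0.0, -0.0804], [0.0, 0.0, -0.0804], [0.0, 0.0, -0.0804], [0.0, 0.0, -0.0804], [0.0, 0.0, -0.0804], [0.0, 0.0, -0.0804]]
slide [[-0.135, -0.182, 0.0], [-0.112, -0.197, 0.0], [-0.087, -0.209, 0.0], [-0.062, -0.218, 0.0]] 
 turn [[0.0, 0.0, -0.0804], [0.0, 0.0, -0.0804], [0.0, -0.0001, -0.0804], [0.0, 0.0, -0.0803]]
```

Call:
apply_moves:
  slide:
    - [0,0,-0.2]
    - [0,0,-0.3]
    - [0,0,-0.35]
    - [0,0,-0.35]
    - [0,0,-0.3]
  turn:
    - [0,0,0]
    - [0,0,0]
    - [0,0,0]
    - [0,0,0]
    - [0,0,0]
  jaw: [1,1,1,1,1]

```text
time_s: 14.0
tcp_pos: [0.6022, -0.2954, 0.1693]
eef_rot: [-180.0, -0.0, -79.3]
contact_force: [0.7, -0.1, -0.9]
gripper_width: 0.0519
```

Call:
apply_moves:
  slide:
    - [-0.226,0.007,0]
    - [-0.226,-0.02,0]
    - [-0.221,-0.047,0]
    - [-0.214,-0.073,0]
    - [-0.204,-0.099,0]
    - [-0.191,-0.122,0]
    - [-0.174,-0.144,0]
    - [-0.156,-0.164,0]
  turn:
    - [0,0,-0.0804]
    - [0,0,-0.0804]
    - [0,0,-0.0804]
    - [0,0,-0.0804]
    - [0,0,-0.0804]
    - [0,0,-0.0804]
    - [0,0,-0.0804]
    - [0,0,-0.0804]
  jaw: [1,1,1,1,1,1,1,1]

```text
time_s: 14.8
tcp_pos: [0.5624, -0.1178, 0.1673]
eef_rot: [-180.0, 0.0, -23.8]
contact_force: [-0.8, -0.1, -1.1]
gripper_width: 0.0523
```

Call:
apply_moves:
  slide:
    - [-0.135,-0.182,0]
    - [-0.112,-0.197,0]
    - [-0.087,-0.209,0]
    - [-0.062,-0.218,0]
    - [0,0,0]
    - [0,0,0]
    - [0,0,0]
  turn:
    - [0,0,-0.0804]
    - [0,0,-0.0804]
    - [0,0,-0.0804]
    - [0,0,-0.0803]
    - [0,0,0]
    - [0,0,0]
    - [0,0,0]
  jaw: [1,1,1,1,1,1,1]

```text
time_s: 15.5
tcp_pos: [0.5433, -0.0305, 0.1674]
eef_rot: [180.0, 0.0, 3.5]
contact_force: [0.5, -0.2, -1.4]
gripper_width: 0.0519
```

```bash
python3 - <<'E'
from h import *
cap('scene','s8'); cap('wrist','w8'); cap('side','d8')
t=C2W(-.033,-.059,0)
rows([((t[0],t[1],.075),down(3.6)),((t[0],t[1],.0225),down(3.6),6)])
E
```

```text
slide [[0.0, -0.002, 0.308], [0.0, -0.002, 0.307], [0.001, -0.001, 0.308], [0.0, 0.0, 0.087], [0.0, 0.0, 0.088], [0.0, 0.0, 0.087], [0.0, 0.0, 0.088], [0.0, 0.0, 0.087]] 
 turn [[0.0, 0.0, -0.0003], [0.0, 0.0001, -0.0004], [0.0, 0.0, -0.0003], [0.0, 0.0, 0.0], [0.0, 0.0, 0.0], [0.0, 0.0, 0.0], [0.0, 0.0, 0.0], [0.0, 0.0, 0.0]]
slide [[0.0, 0.0, 0.088]] 
 turn [[0.0, 0.0, 0.0]]
```

View pics/s8.png

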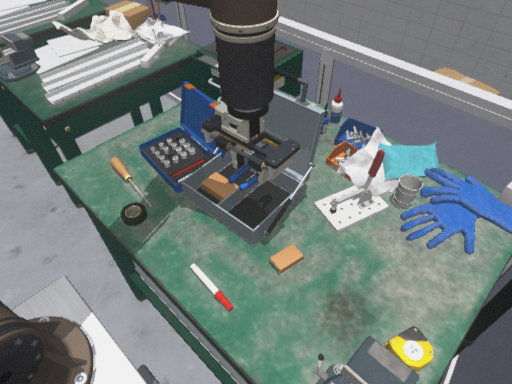

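View pics/w8.png

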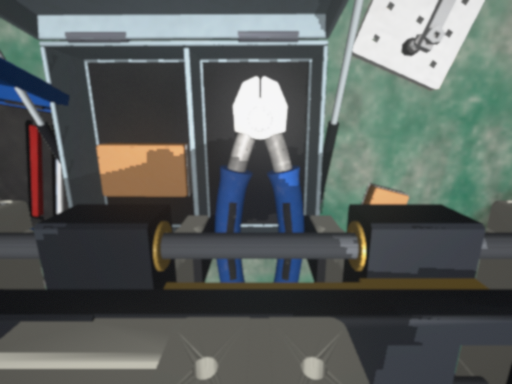

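View pics/d8.png

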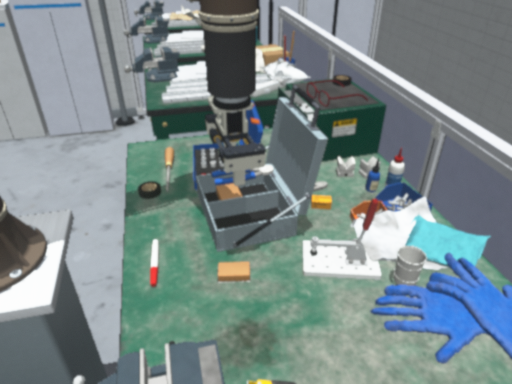

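```bash
python3 - <<'E'
from h import *
c=load('w8'); cv2.imwrite('pics/w8c.png',cv2.resize(c['pixels'][0:200,30:380],None,fx=2.25,fy=2.25))
P=cloud(c); a=np.radians(CY); d=P[...,:2]-CC; X=d[...,0]*np.cos(a)+d[...,1]*np.sin(a); Y=-d[...,0]*np.sin(a)+d[...,1]*np.cos(a); Z=P[...,2]
m=(abs(Z-.06)<.004)&(X<.08)&(X>-.05)&(abs(Y)<.13)
h,e=np.histogram(Y[m],np.arange(-.13,.13,.002)); print([(round(e[i],3),int(h[i])) for i in range(len(h)) if h[i]>15])
m=(abs(Z-.06)<.004)&(X>.08)&(X<.11)&(abs(Y)<.11); print('rear rim X',np.percentile(X[m],[5,50,95]))
for w in [[(188,100),(200,100),(323,100),(327,100)]]:
    q=pix2plane(c,w,.06)[:,:2]-CC; print(-q[:,0]*np.sin(a)+q[:,1]*np.cos(a))
E
```

```text
[(np.float64(-0.128), 25), (np.float64(-0.126), 33), (np.float64(-0.124), 37), (np.float64(-0.122), 52), (np.float64(-0.12), 19), (np.float64(-0.118), 152), (np.float64(-0.116), 349), (np.float64(-0.114), 242), (np.float64(0.116), 114), (np.float64(0.118), 565), (np.float64(0.12), 250), (np.float64(0.122), 44), (np.float64(0.124), 82), (np.float64(0.126), 63)]
rear rim X [0.09308994 0.10109546 0.10914451]
[ 0.00210222 -0.00829638 -0.11489986 -0.11836718]
```

View pics/w8c.png

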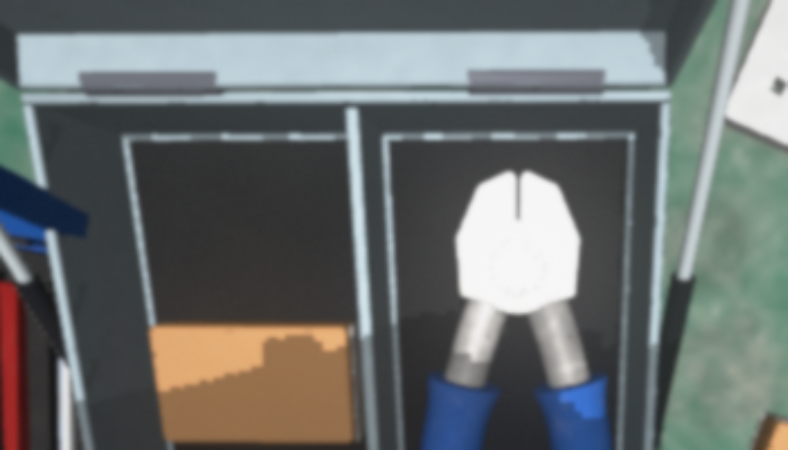

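The bay centre comes out 1 mm further left than planned, so I'll shift by that and lower slowly.

Call:
apply_moves:
  slide:
    - [0,-0.006,0.308]
    - [0,-0.005,0.307]
    - [0,-0.004,0.308]
  turn:
    - [0,0,-0.0003]
    - [0,0,-0.0003]
    - [0,0,-0.0003]
  jaw: [1,1,1]

```text
time_s: 15.95
tcp_pos: [0.5434, -0.0292, 0.0743]
eef_rot: [-180.0, -0.1, 3.6]
contact_force: [0.6, -0.3, -1.4]
gripper_width: 0.0521
```

Call:
apply_moves:
  slide:
    - [0,0,0.087]
    - [0,0,0.088]
    - [0,0,0.087]
    - [0,0,0.088]
    - [0,0,0.087]
    - [0,0,0.07]
    - [0,0,0]
  turn:
    - [0,0,0]
    - [0,0,0]
    - [0,0,0]
    - [0,0,0]
    - [0,0,0]
    - [0,0,0]
    - [0,0,0]
  jaw: [1,1,1,1,1,1,1]

```text
time_s: 16.65
tcp_pos: [0.5426, -0.0288, 0.0235]
eef_rot: [180.0, 0.1, 3.7]
contact_force: [-0.5, 0.1, -1.4]
gripper_width: 0.052
```

Call:
apply_moves:
  slide:
    - [0,0,0.005]
    - [0,0,0.005]
    - [0,0,0.003]
    - [0,0,0]
  turn:
    - [0,0,0]
    - [0,0,0]
    - [0,0,0]
    - [0,0,0]
  jaw: [1,1,1,1]

```text
time_s: 17.05
tcp_pos: [0.5433, -0.0286, 0.0233]
eef_rot: [-180.0, -0.0, 3.7]
contact_force: [0.6, 0.2, -0.1]
gripper_width: 0.0517
```

Call:
apply_moves:
  slide:
    - [0,0,0.004]
    - [0,0,0.002]
    - [0,0,0]
  turn:
    - [0,0,0]
    - [0,0,0]
    - [0,0,0]
  jaw: [1,1,1]

```text
time_s: 17.35
tcp_pos: [0.5432, -0.0287, 0.0225]
eef_rot: [-180.0, -0.0, 3.7]
contact_force: [0.4, 1.1, -1.2]
gripper_width: 0.0516
```

Call:
apply_moves:
  slide:
    - [0,0,0.004]
    - [0,0,0.004]
    - [0,0,0]
    - [0,0,0]
  turn:
    - [0,0,0]
    - [0,0,0]
    - [0,0,0]
    - [0,0,0]
  jaw: [1,1,1,1]

```text
time_s: 17.75
tcp_pos: [0.5432, -0.0286, 0.0217]
eef_rot: [180.0, -0.0, 3.7]
contact_force: [-0.4, -0.5, 0.9]
gripper_width: 0.0518
```

Call:
apply_moves:
  slide:
    - [0,0,0]
    - [0,0,0]
  turn:
    - [0,0,0]
    - [0,0,0]
  jaw: [1,1]

```text
time_s: 17.95
tcp_pos: [0.5432, -0.0286, 0.0217]
eef_rot: [-180.0, -0.0, 3.7]
contact_force: [-0.3, 0.2, -0.0]
gripper_width: 0.0519
```

The floor now carries the weight: Fz went from -1.4 to about 0. I'll release with a small opening.

Call:
apply_moves:
  slide:
    - [0,0,0]
    - [0,0,0]
    - [0,0,0]
  turn:
    - [0,0,0]
    - [0,0,0]
    - [0,0,0]
  jaw: [0.31,0.31,0.31]

```text
time_s: 18.25
tcp_pos: [0.5433, -0.0287, 0.0217]
eef_rot: [180.0, -0.0, 3.7]
contact_force: [-0.6, 0.6, 0.4]
gripper_width: 0.06
```

Call:
apply_moves:
  slide:
    - [0,0,-0.1]
    - [0,0,-0.3]
    - [0,0,-0.5]
    - [0,0,-0.5]
    - [0,0,-0.5]
    - [0,0,-0.5]
    - [0,0,0]
  turn:
    - [0,0,0]
    - [0,0,0]
    - [0,0,0]
    - [0,0,0]
    - [0,0,0]
    - [0,0,0]
    - [0,0,0]
  jaw: [0.31,0.31,0.31,0.31,0.31,0.31,0.31]

```text
time_s: 18.95
tcp_pos: [0.5464, -0.0286, 0.2706]
eef_rot: [-180.0, -0.8, 3.7]
contact_force: [1.4, 1.4, -0.2]
gripper_width: 0.0607
```

```bash
python3 - <<'E'
from h import *
cap('scene','s9'); c=cap('wrist','w9'); d=cap('side','d9')
cv2.imwrite('pics/d9c.png',cv2.resize(d['pixels'][60:260,170:400],None,fx=3,fy=3))
P=cloud(c); h,s,v=cv2.split(cv2.cvtColor(c['pixels'],cv2.COLOR_BGR2HSV))
a=np.radians(CY); e=P[...,:2]-CC; X=e[...,0]*np.cos(a)+e[...,1]*np.sin(a); Y=-e[...,0]*np.sin(a)+e[...,1]*np.cos(a)
i=(abs(X)<.09)&(abs(Y)<.114)
for n,m in(('cork',i&(Y>0.004)&(h>5)&(h<20)&(s>90)),('blue',i&(Y<-.004)&(h>100)&(h<125)&(s>110)),('steel',i&(Y<-.01)&(v>150)&(s<50))):
    print(n,m.sum(),X[m].min(),X[m].max(),Y[m].min(),Y[m].max(),np.percentile(P[...,2][m],[5,50,95]))
E
```

```text
cork 2629 -0.05186844252281916 0.009331683559598479 0.016755880942364763 0.11304111476912913 [0.01773465 0.03001622 0.03135611]
blue 1192 -0.08429831645948545 0.007173883719568438 -0.08473564716428635 -0.029698309247563403 [0.00530912 0.016437   0.01900812]
steel 2158 -0.08997872735128115 0.08977141343849737 -0.11399622169140643 -0.010015935430501211 [0.00527107 0.33661939 0.37041792]
```

View pics/w9.png

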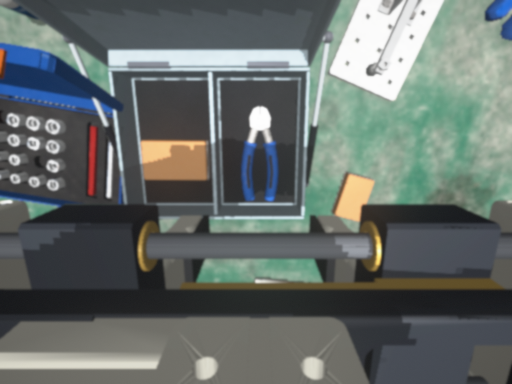

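View pics/d9c.png

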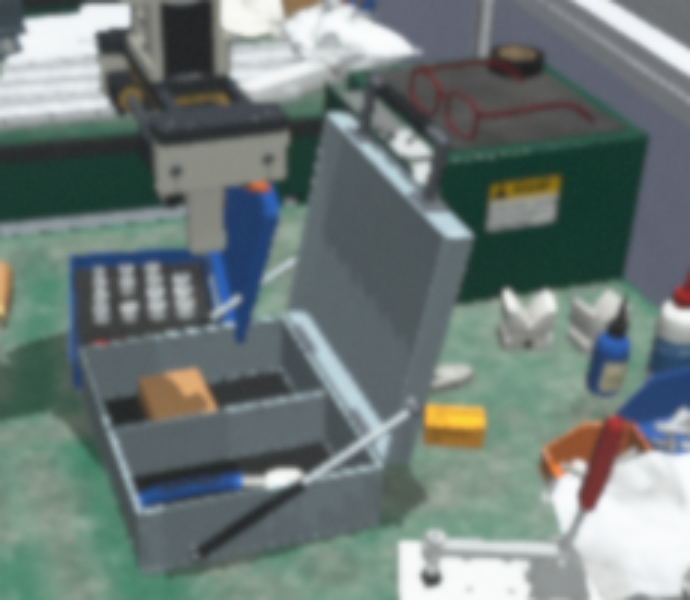

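View pics/s9.png

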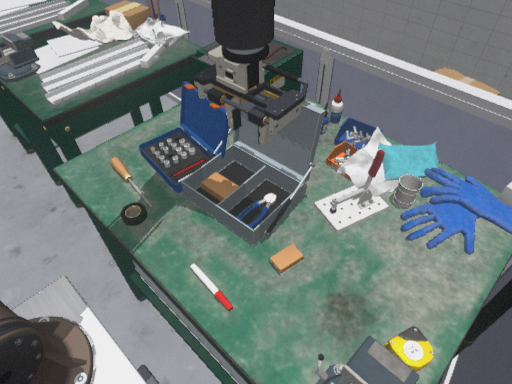

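The cork block (wrist (175,160)) and cutters (wrist (260,165)) both lie flat, with top heights of 0.030 and 0.017. The lid is standing open. The bottle is hidden behind it, so I'll move clear and look with the wrist camera.

Call:
apply_moves:
  slide:
    - [0,0,-0.4]
    - [0,0,-0.45]
    - [0,0,-0.45]
    - [0.25,-0.4,0]
    - [0.2,-0.45,0]
    - [0.1,-0.45,0]
    - [0.1,-0.45,0]
    - [0,-0.45,0]
  turn:
    - [0,0,0]
    - [0,0,0]
    - [0,0,0]
    - [0,0,0]
    - [0,0,0]
    - [0,0,0]
    - [0,0,0]
    - [0,0,0]
  jaw: [0.31,0.31,0.31,0.31,0.31,0.31,0.31,0.31]

```text
time_s: 19.9
tcp_pos: [0.594, 0.1968, 0.3893]
eef_rot: [179.9, 0.2, 3.7]
contact_force: [1.1, 0.3, -0.2]
gripper_width: 0.0602
```

Call:
apply_moves:
  slide:
    - [0,-0.45,0]
    - [0,-0.35,0]
    - [0,0,0]
    - [0,0,0]
    - [0,0,0]
  turn:
    - [0,0,0]
    - [0,0,0]
    - [0,0,0]
    - [0,0,0]
    - [0,0,0]
  jaw: [0.31,0.31,0.31,0.31,0.31]

```text
time_s: 20.4
tcp_pos: [0.5887, 0.2742, 0.3909]
eef_rot: [179.9, 0.1, 3.7]
contact_force: [-0.3, 0.2, -0.2]
gripper_width: 0.0607
```

```bash
python3 - <<'E'
from h import *
cap('wrist','w10');cap('scene','s10')
E
```

```text
(no output)
```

View pics/w10.png

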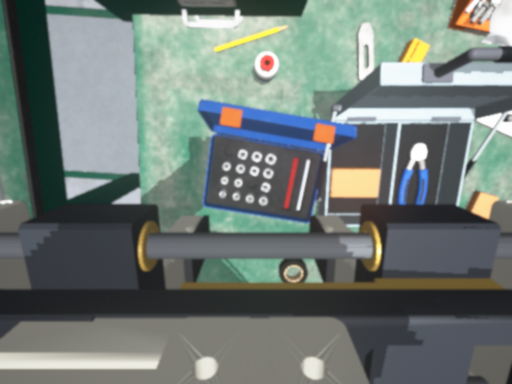

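View pics/s10.png

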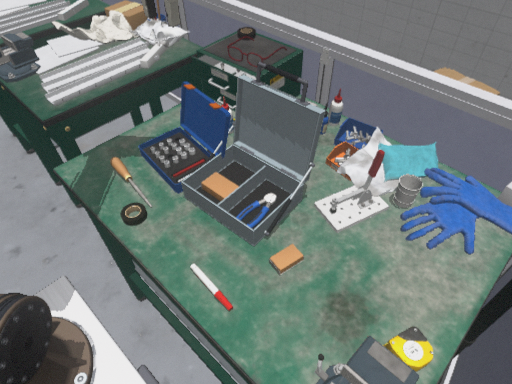

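The wrist view shows the bottle upright, with its red spout concentric with the white body at (266,65). The lid is open and both tools are in their bays. The robot is touching nothing, so I'll hand in.

```bash
python3 - <<'E'
from plant import r
print(r.get_state()['time_s'],r.close_job())
E
```

```text
the job is handed in; nothing more can be done
20.5 None
```

The job is done and handed in at 20.5 s, well under the 72 s limit.

- **Lid:** I gripped the bar and lifted the lid past the balance point. The struts then carried it fully open, and it was still standing open in the last pictures.
- **Sanding block:** the larger cork block was set down flat in the left compartment. Its top measured 0.030 m, against 0.031 m expected.
- **Side cutters:** these were set down flat in the right compartment, jaws to the rear. The upward force on the tool showed the floor was carrying them before I let go.
- **Oil bottle and the rest:** a wrist-camera look behind the lid showed the bottle upright. The smaller cork block was not touched.

No check failed. The views disagreed by about 2 mm on the chest's sideways position, so I shifted the cutters' set-down point 1 mm. I could not confirm the block's floor contact by force, because it is light and the reading is noisy. I released it at the height worked out for the floor, and the pictures showed it lying flat.

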